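Drop the green-sticker carton into the blue order tote

TASK

Slide the yellow gate along the bench edge as far as it goes, so that it closes the opening above the grey tote and leaves the opening above the blue tote clear. Then push the black carton with the green sticker, without lifting it, across the bench and over the edge through that opening so that it drops into the blue tote. Leave the gate there, and do not disturb anything else on the bench.

Things in the scene. Friction and masses are not known exactly. Their poses are not given: they have to be found in the camera images.
- carton_green: black closed carton with a white label and a round GREEN sticker (28 mm) on top; 105 (its x) x 130 (its y) x 45 mm high, about 0.3 kg, slides freely on the bench; too wide for the gripper both ways. Origin: centre of its underside; z up. Starts flat on the bench between the robot and the far edge
- carton_green_center (a point): the middle of the green-sticker carton's volume, 22.5 mm above its underside
- fence: sorting fence along the bench's far edge: two fixed grey end plates, 55 mm high, reaching from 210 to 310 mm either side of the origin. The 420 mm between them are two openings of 210 mm, centred 105 mm either side of the origin, with no top bar; the gate covers 210 mm of them. Origin: at bench-top height on the edge, midway between the end plates; y along the edge
- edge (a point): a point on the bench's far edge (the one away from the robot), at bench-top height 0. The edge runs along y; its last 20 mm are an aluminium profile 2 mm lower than the bench top. Fence plates and gate (6 mm thick, up to 57 mm above the bench) stand just outside this edge
- gate (a joint): slide of the yellow gate plate (210 mm long) along the edge, in m: 0 = at its stop towards -y (covers the -y opening fully), 0.21 = at its stop towards +y (covers the +y opening fully). Starts near the middle, blocking part of both. About 2 N of friction; stays where left
- gate_grip (a point): centre of the top face of the black grip that stands on the middle of the gate's top edge; the grip is 22 mm (x) x 44 mm (y) x 34 mm high, its top 91 mm above the bench; it can be gripped across its 22 mm from above or pushed sideways
- tote_blue: open BLUE tote, 300 (x) x 200 (y) x 120 mm high, walls 5 mm, fixed on a trolley below the bench edge under one of the two openings (centred on it); rim 55 mm below the bench top. Origin: centre of its underside
- tote_grey: the same tote in GREY, with two boxes in it, under the other opening. Origin: centre of its underside
- carton_orange: bystander: the same black carton with a round ORANGE sticker; 105 x 130 x 45 mm, on the bench at one side. Origin: centre of its underside
- kraft_box: bystander: brown cardboard box 90 (x) x 120 (y) x 60 mm high, on the bench at the other side. Origin: centre of its underside
- tape_roll: bystander: roll of brown packing tape lying flat, 100 mm across, 48 mm high, nearer the robot. Origin: centre of its underside
- scanner: bystander: hand-held bar code scanner lying on the bench, about 170 mm long, 48 mm high, nearer the robot. Origin: on the bench under its middle
There are look-alikes about, which are no part of the job. Leave any turquoise look-alike of the carton_green alone.

How it is judged:
By the outcome, as a careful person would: the job done as asked, in the order asked, and still so for the second after the job is handed in, with the robot touching nothing.
It also fails if it takes over 58 s, if anything falls off the work surface, if the arm or the gripper's body presses on something with over 40 N, if the wrist force passes 120 N, or if a joint passes its speed limit or range.

ROBOT

A 7-joint arm with a two-finger parallel gripper is mounted at the origin on the work surface. World frame = base frame: x ahead of the robot, y to its left, z up, the work surface at z = 0. Lengths are in m, angles in rad, forces in N, time in s.
With the tool pointing down it reaches from about 0.4 to 0.85 m from the base axis. Payload 4.5 kg.
Tool frame: the origin (TCP) lies midway between the tips of the shut fingers; the grasp point (between the pads) lies 19 mm behind it (arm.grip_depth is the distance from the TCP to the grasp point, in m); z points along the fingers, y is the line along which they close (so a half turn about z gives the same grasp; the last joint's range is limited). The gripper opens to 85 mm and grips with 20 to 120 N. Pads are 22 mm wide; open, the fingers measure 114 mm over their backs; the gripper's body (76 mm by 85 mm) begins 54 mm behind the grasp point. The pads swing forward as they close: fully open they stand 13 mm farther back than shut.
Start: joints at [-1.095, 0.689, -0.195, 1.565, 0.157, 0.902, -0.215], TCP at [0.267, 0.565, 0.231] pointing down, gripper open.
Joint ranges: [-3.01, 3.01], [-0.46, 2.08], [-1.47, 1.51], [0.13, 2.56], [-1, 4.14], [0.04, 2.09], [-2.66, 2.66]. Speed limits (rad/s): [2.57, 2.57, 3.14, 3.14, 3.14, 3.14, 3.14].

INTERFACE

Orientations are given as [roll, pitch, yaw] about the fixed x, y, z axes, in that order (R = Rz(yaw) Ry(pitch) Rx(roll)).
In Python, from plant import arm, imaging gives the robot as it stands. The module is installed in compiled form; this text tells all that it offers.
- The arm moves only by the tool carry_out, never from a script. Its argument "steps" is a list of rows, each a list of 7 numbers: the closure, from 0 (fully open) to 1 (shut), then the shift along the tool's x, y, z in m, then the turn, a rotation vector about the tool's x, y, z in degrees. In form: [[gripper, tx, ty, tz, wx, wy, wz], ...]. A call has 1 to 10 rows; each row is the pose to reach, as a shift and turn from the pose commanded when the call began, along the tool's axes at that moment; what a row does not reach only later rows make up. A row lasts 1/12 s, in which the tool goes at most 41.7 mm and 7.16 degrees, less where a joint would pass 70% of its speed; a pose out of reach is approached as far as the arm can. A call with a gripper value outside its range is refused whole. The fingers move at their own pace and stop on an object; "grip_force" is the grip in N (left out, the last holds). Time passes only in rows, so rows that repeat a pose let the fingers close. It gives the time, the measured TCP pose, the force, the opening and the grip force at its end, in the units of the state.
- arm.get_obs(): the state, without advancing time (a new reading comes with each control period).
- imaging.read_camera(name): name is "scene" or "top" or "wrist"; returns (picture, depth): 420x560x3 uint8, red, green, blue; 420x560 float32, m along the optical axis (not along the pixel's ray), 0 where there is no reading.
- imaging.camera_info(name): a dict with "fx", "fy", "cx", "cy" (pixels), "pose" (4x4, takes a point from camera to world coordinates). Camera axes: x right, y up, looking along -z (the intrinsics and any distortion apply to the point x, -y, -z); pixel columns grow to the right and rows downward; lengths in m; the calibration is good to about 2 mm. A picture is of the moment at which its call begins: read the wrist's pose just before it. camera_info takes no time and is no camera call; for the wrist camera it gives the pose at the moment of the call.
- arm.sign_off(): hands the job in; it is judged then, once.
The state is a dict: "clock": time; "joint_pos": joint angles; "qvel": joint speeds; "effort": joint torques, N m; "eef_pos": TCP position; "tcp_rot": TCP orientation; "ft_force": force on the tool from outside, world axes, zero at the start; "torque": the same for the moment, N m; "gripper_width": finger opening in m; "finger_force": force on a finger pad.
Only numpy, scipy, OpenCV 4.12 (cv2) and the standard library are available. Lean on these libraries where they do the work, as an engineer would, in place of code of your own. Each camera call takes 0.05 s, during which the arm holds its last target. There are 200 camera calls.

## Working session

There is one attempt and no reset: what is moved stays moved. The work goes in short steps, Python scripts to look and compute and a tool call to move; the robot and the scene stay as the last step left them, time stands still between calls to the robot, and variables do not carry over. Pictures are saved under pics/ and viewed, at most 10 in all, crops included, and the job is handed in when it is done.

Besides the shell and the picture viewer there is one more tool, called after "Emit:" as a command line: name --pt "numbers of a row" for each row, then --argument value for the rest. carry_out: Moves the arm, as the interface text tells. Its arguments: {"type":"object","properties":{"steps":{"type":"array"},"grip_force":{"type":"number"}},"required":["steps"]}

```bash
mkdir -p pics; cat > h.py <<'E'
import numpy as np, cv2
from plant import arm, imaging
def grab(n,f=None):
    i=imaging.camera_info(n); p,d=imaging.read_camera(n)
    if f: cv2.imwrite('pics/'+f,p[:,:,::-1])
    return p,d,i
def world(d,i):
    v,u=np.mgrid[:d.shape[0],:d.shape[1]]
    P=np.stack([(u-i['cx'])/i['fx']*d,-(v-i['cy'])/i['fy']*d,-d],-1)
    T=np.array(i['pose']); return P@T[:3,:3].T+T[:3,3]
E
python3 - <<'E'
from h import *
for n in('top','scene'):
    p,d,i=grab(n,n+'1.png'); np.savez(n+'1.npz',p=p,d=d,w=world(d,i)); print(i)
print(arm.get_obs())
E
```

```text
{'fx': 397.43769602557944, 'fy': 397.43769602557944, 'cx': 271.99801940474106, 'cy': 210.50178961101696, 'pose': array([[ 0.02107783,  0.99808021, -0.05823758,  0.42233843],
       [-0.99943867,  0.02255206,  0.02477383,  0.01533207],
       [ 0.02603965,  0.05768271,  0.99799531,  1.09500524],
       [ 0.        ,  0.        ,  0.        ,  1.        ]])}
{'fx': 419.31846648527085, 'fy': 419.31846648527085, 'cx': 281.08745949275254, 'cy': 209.71960034496075, 'pose': array([[ 0.7718399 , -0.50734546,  0.38322806,  0.96115532],
       [ 0.63570979,  0.6268446 , -0.45048742, -0.54863643],
       [-0.01167169,  0.591326  ,  0.80634815,  0.99705783],
       [ 0.        ,  0.        ,  0.        ,  1.        ]])}
{'clock': 0.1, 'joint_pos': array([-1.09522181,  0.68992874, -0.19447375,  1.56625787,  0.15728351,
        0.90248873, -0.2151049 ]), 'qvel': array([-4.58752652e-04, -3.15858629e-03,  5.26236779e-05, -2.66013627e-03,
        2.41130858e-04, -1.44765765e-03, -1.48646614e-03]), 'effort': array([-4.20767436e-03, -5.40602875e+01, -1.27156254e+00, -1.58987671e+01,
        9.43998137e-03,  4.26097671e-03, -4.21345092e-06]), 'eef_pos': array([0.26702176, 0.56443315, 0.23054044]), 'tcp_rot': array([-3.13990147e+00,  1.36613289e-04,  2.69984587e+00]), 'ft_force': array([ 0.80093062, -0.03679615, -0.41309274]), 'torque': array([ 0.01961989,  0.03459312, -0.03402227]), 'finger_force': 0.0, 'gripper_width': 0.08550509597501507}
```

View pics/top1.png

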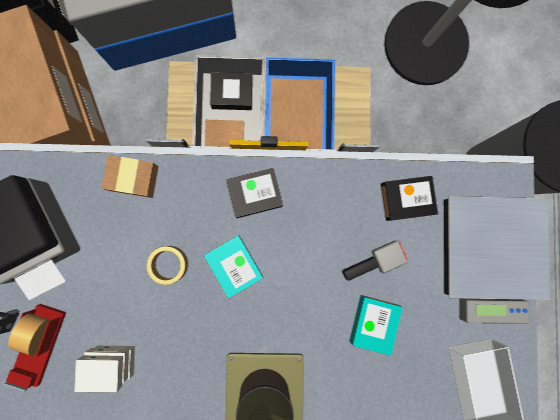

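View pics/scene1.png

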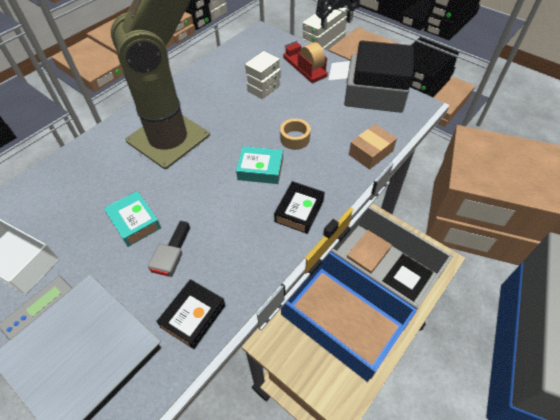

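The top view shows the blue tote on the right, at about (300,105), which is -y. The grey tote is on the left at (232,100). The gate is centred near (269,142), and the green-sticker carton is at (255,192) with a turquoise one just below it at (233,266). The gate therefore goes towards +y. The scene view agrees.

```bash
python3 - <<'E'
from h import *
z=np.load('top1.npz');w=z['w'];p=z['p'].astype(int);d=z['d']
def med(m):return np.round(np.median(w[m],0),4),m.sum()
def box(m,n):
    c=w[m][:,:2].astype(np.float32); r=cv2.minAreaRect(c*1000); print(n,np.round(r[0]),np.round(r[1]),round(r[2],1),'z',np.round(np.median(w[m][:,2]),4),m.sum())
V,U=np.mgrid[:420,:560]
def roi(a,b,c,e):return (U>a)&(U<b)&(V>c)&(V<e)&(d>0)
top=(w[...,2]>.037)&(w[...,2]<.055)
box(roi(222,290,163,220)&top,'green')
box(roi(198,268,230,302)&top,'turq1')
box(roi(372,445,170,225)&top,'orange')
box(roi(95,162,150,202)&(w[...,2]>.05),'kraft')
box(roi(140,192,240,290)&(w[...,2]>.03),'tape')
g=roi(255,285,128,155)&(w[...,2]>.08);box(g,'grip');
h=roi(220,320,130,155)&(p[...,0]-p[...,2]>80)&(w[...,2]>.03);box(h,'gate')
for a,b,n in((145,190,'plateL'),(335,382,'plateR')):box(roi(a,b,130,158)&(w[...,2]>.045)&(w[...,2]<.07),n)
for u in(150,210,330,390,450):
    c=w[:,u];k=(np.abs(c[:,2])<.008)&(V[:,u]>120)&(V[:,u]<200);print(u,'edge x',c[k][:,0].max(),c[k][c[k][:,0].argmax(),1])
b=roi(262,340,50,150)&(p[...,2]-p[...,0]>60)&(w[...,2]<-.04)&(w[...,2]>-.08);box(b,'bluerim')
z=np.load('scene1.npz');w=z['w'];p=z['p'].astype(int);d=z['d']
box(roi(270,330,170,235)&(w[...,2]>.037)&(w[...,2]<.055),'green s'); box(roi(315,350,210,245)&(w[...,2]>.08),'grip s')
E
```

```text
green [531.  39.] [105. 130.] 15.5 z 0.0447 1933
turq1 [335.  90.] [131. 105.] 31.5 z 0.0447 2001
orange [ 527. -382.] [105. 134.] 8.4 z 0.0448 1903
kraft [567. 370.] [121.  90.] 82.0 z 0.0596 1632
tape [335. 264.] [98. 98.] 51.1 z 0.047 591
grip [662.   4.] [22. 41.] 1.5 z 0.0898 152
gate [661.   3.] [ 16. 207.] 0.2 z 0.0562 293
plateL [662. 276.] [98. 10.] 88.9 z 0.0535 120
plateR [ 662. -241.] [99. 10.] 88.2 z 0.0538 114
150 edge x 0.6546929353515787 0.32950152364551205
210 edge x 0.6561042053290165 0.16390235879170353
330 edge x 0.656742663754927 -0.17070480879974595
390 edge x 0.6555635548887435 -0.3399787936173859
450 edge x 0.6579414063426141 -0.5121413739973733
bluerim [813. -88.] [205. 271.] 89.9 z -0.0562 534
green s [495.  36.] [180. 150.] 15.0 z 0.0465 1466
grip s [663.   1.] [43. 23.] 89.2 z 0.0915 144
```

Emit:
carry_out --pt "0 -0.597 -0.339 0 0 0 64.7" --pt "0 -0.597 -0.339 0 0 0 64.7" --pt "0 -0.597 -0.339 0 0 0 64.7" --pt "0 -0.597 -0.339 0 0 0 64.7" --pt "0 -0.597 -0.339 0 0 0 64.7" --pt "0 -0.597 -0.339 0 0 0 64.7" --pt "0 -0.597 -0.339 0 0 0 64.7" --pt "0 -0.597 -0.339 0 0 0 64.7" --pt "0 -0.597 -0.339 0 0 0 64.7" --pt "0 -0.597 -0.339 0 0 0 64.7"

```text
clock: 0.93
eef_pos: [0.5073, 0.2224, 0.2311]
tcp_rot: [-3.141, 0.0, 1.566]
ft_force: [1.2, 0.2, 0.6]
gripper_width: 0.0856
finger_force: 0.0
```

Emit:
carry_out --pt "0 -0.22 0.155 0.08 0 0 0" --pt "0 -0.22 0.155 0.08 0 0 0" --pt "0 -0.22 0.155 0.08 0 0 0" --pt "0 -0.22 0.155 0.08 0 0 0" --pt "0 -0.22 0.155 0.08 0 0 0" --pt "0 -0.22 0.155 0.08 0 0 0" --pt "0 -0.22 0.155 0.08 0 0 0" --pt "0 -0.22 0.155 0.08 0 0 0" --pt "0 -0.22 0.155 0.12 0 0 0" --pt "0 -0.22 0.155 0.12 0 0 0"

```text
clock: 1.77
eef_pos: [0.6573, 0.0037, 0.1051]
tcp_rot: [-3.13, -0.0, 1.57]
ft_force: [-1.5, 0.4, -2.0]
gripper_width: 0.0851
finger_force: 0.0
```

```bash
python3 - <<'E'
from h import *
p,d,i=grab('wrist','w1.png');w=world(d,i)
print(arm.get_obs()['eef_pos'],arm.get_obs()['tcp_rot'])
m=(w[...,2]>.083)&(w[...,2]<.097)&(abs(w[...,0]-.662)<.04)&(abs(w[...,1])<.05)&(d>0)
print(cv2.minAreaRect((w[m][:,:2]*1000).astype(np.float32)),m.sum())
E
```

```text
[0.65805003 0.00440643 0.10761046] [-3.13224285e+00 -3.03675227e-04  1.57072800e+00]
((663.8638305664062, 2.8620948791503906), (43.89143753051758, 21.783672332763672), 89.73914337158203) 2715
```

View pics/w1.png

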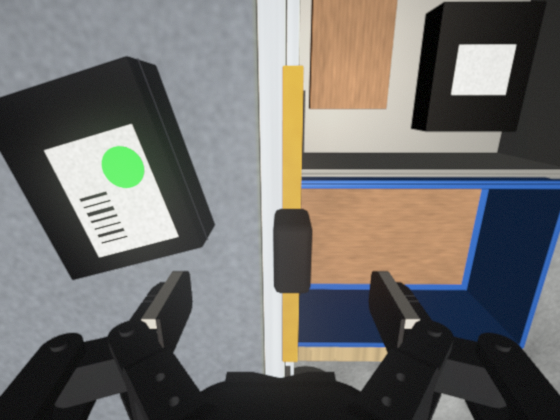

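The wrist view shows the grip at (293,250), close to midway between the fingers at (180,300) and (395,300). It needs a 6 mm shift in +x, then I descend and close.

Emit:
carry_out --pt "0 0 0.006 0.02 0 0 0" --pt "0 0 0.006 0.042 0 0 0" --pt "0 0 0.006 0.042 0 0 0" --pt "1 0 0.006 0.042 0 0 0" --pt "1 0 0.006 0.042 0 0 0" --pt "1 0 0.006 0.042 0 0 0" --pt "1 0 0.006 0.042 0 0 0" --pt "1 0 0.006 0.042 0 0 0" --pt "1 0 0.006 0.042 0 0 0" --grip_force 30

```text
clock: 2.57
eef_pos: [0.6641, 0.0041, 0.0702]
tcp_rot: [-3.134, -0.0, 1.57]
ft_force: [-8.6, -0.2, 10.3]
gripper_width: 0.0215
finger_force: 31.8
```

Emit:
carry_out --pt "1 0.01 -0.001 -0.003 0 0 0" --pt "1 0.03 -0.001 -0.003 0 0 0" --pt "1 0.05 -0.001 -0.003 0 0 0" --pt "1 0.07 -0.001 -0.003 0 0 0" --pt "1 0.09 -0.001 -0.003 0 0 0" --pt "1 0.105 -0.001 -0.003 0 0 0" --pt "1 0.115 -0.001 -0.003 0 0 0" --pt "1 0.12 -0.001 -0.003 0 0 0" --pt "1 0.124 -0.001 -0.003 0 0 0" --pt "1 0.124 -0.001 -0.003 0 0 0"

```text
clock: 3.4
eef_pos: [0.6641, 0.1233, 0.0704]
tcp_rot: [-3.135, 0.007, 1.569]
ft_force: [-3.2, -7.1, -13.0]
gripper_width: 0.0216
finger_force: 33.7
```

Emit:
carry_out --pt "1 0.003 0 0.002 0 0 0" --pt "1 0.005 0 0.002 0 0 0" --pt "1 0.005 0 0.002 0 0 0"

```text
clock: 3.65
eef_pos: [0.6641, 0.1233, 0.0703]
tcp_rot: [-3.135, 0.012, 1.566]
ft_force: [-6.5, -14.0, -0.1]
gripper_width: 0.0214
finger_force: 35.4
```

It is at the stop: the position is unchanged while the side force rose. I'll relax the push, open, and rise.

Emit:
carry_out --pt "1 -0.005 0 0 0 0 0" --pt "0 -0.005 0 0 0 0 0" --pt "0 -0.005 0 0 0 0 0" --pt "0 -0.005 0 0 0 0 0" --pt "0 -0.005 0 -0.02 0 0 0" --pt "0 -0.005 0 -0.06 0 0 0" --pt "0 -0.005 0 -0.06 0 0 0"

```text
clock: 4.23
eef_pos: [0.6729, 0.13, 0.1384]
tcp_rot: [3.126, -0.004, 1.571]
ft_force: [2.7, -0.1, 1.0]
gripper_width: 0.085
finger_force: 0.0
```

```bash
python3 - <<'E'
from h import *
p,d,i=grab('scene','s2.png');w=world(d,i);p=p.astype(int);o=arm.get_obs()
print(o['clock'],o['eef_pos'],o['tcp_rot'],o['gripper_width'])
h=(p[...,0]-p[...,2]>80)&(w[...,2]>.045)&(w[...,2]<.062)&(abs(w[...,0]-.662)<.015)&(d>0)
print('gate y',np.percentile(w[h][:,1],[0,1,99,100]))
m=(w[...,2]>.041)&(w[...,2]<.05)&(abs(w[...,0]-.53)<.09)&(abs(w[...,1]-.04)<.1)&(d>0)
print('green',cv2.minAreaRect((w[m][:,:2]*1000).astype(np.float32)),m.sum())
m=(w[...,0]>.7)&(w[...,0]<.9)&(w[...,1]>-.15)&(w[...,1]<-.03)&(w[...,2]<-.06);print('blue inner z',np.percentile(w[m][:,2],[5,50,95]))
E
```

```text
4.2833 [0.67166636 0.12977156 0.13592886] [ 3.1291114  -0.00338207  1.57118646] 0.0857426987474589
gate y [0.0170867  0.01761325 0.22415789 0.22584644]
green ((532.8333740234375, 37.529300689697266), (106.64849853515625, 132.58883666992188), 15.715690612792969) 1335
blue inner z [-0.17148988 -0.16780441 -0.16411801]
```

View pics/s2.png

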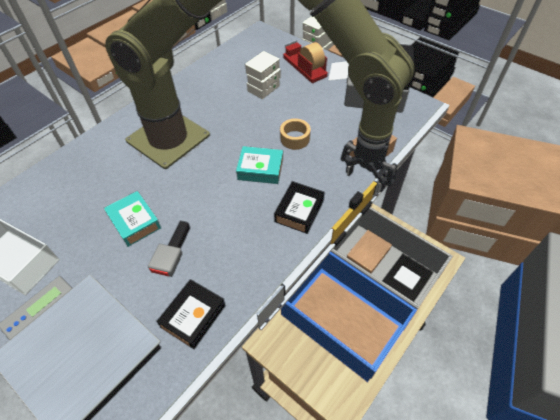

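The gate now spans y 0.0175 to 0.226, so the +y opening is fully closed (in view at (355,210)). The blue opening is clear and the carton hasn't moved. Next I go to the carton's +y side.

Emit:
carry_out --pt "0.5 0.03 -0.142 0 0 0 0" --pt "0.5 0.03 -0.142 0 0 0 0" --pt "0.5 0.03 -0.142 0 0 0 0" --pt "0.5 0.03 -0.142 0 0 0 0" --pt "0.5 0.03 -0.142 0.06 0 0 0" --pt "0.5 0.03 -0.142 0.06 0 0 0" --pt "0.5 0.03 -0.142 0.1 0 0 0" --pt "0.5 0.03 -0.142 0.1 0 0 0" --pt "0.5 0.03 -0.142 0.1 0 0 0"

```text
clock: 5.03
eef_pos: [0.5235, 0.1582, 0.0288]
tcp_rot: [-3.138, 0.001, 1.571]
ft_force: [-0.0, 0.3, 1.1]
gripper_width: 0.0424
finger_force: 0.0
```

Emit:
carry_out --pt "0.5 0 0.007 0.015 0 0 0" --pt "0.5 -0.02 0.007 0.015 0 0 0" --pt "0.5 -0.035 0.007 0.015 0 0 0" --pt "0.5 -0.045 0.007 0.015 0 0 0" --pt "0.5 -0.055 0.007 0.015 0 0 0" --pt "0.5 -0.065 0.007 0.015 0 0 0" --pt "0.5 -0.075 0.007 0.015 0 0 0" --pt "0.5 -0.085 0.007 0.015 0 0 0" --pt "0.5 -0.095 0.007 0.015 0 0 0" --pt "0.5 -0.105 0.007 0.015 0 0 0"

```text
clock: 5.87
eef_pos: [0.5316, 0.0529, 0.0155]
tcp_rot: [-3.141, -0.001, 1.571]
ft_force: [0.1, 5.4, 4.5]
gripper_width: 0.0429
finger_force: 2.6
```

```bash
cat >> h.py <<'E'
def green(n='scene',f=None):
    p,d,i=grab(n,f);w=world(d,i)
    m=(w[...,2]>.038)&(w[...,2]<.05)&(w[...,0]>.44)&(w[...,0]<.7)&(w[...,1]>-.2)&(w[...,1]<.11)&(d>0)
    s=p.astype(int);g=m&(s[...,1]-s[...,0]>60)&(s[...,1]-s[...,2]>60)
    print(cv2.minAreaRect((w[m][:,:2]*1000).astype(np.float32)),m.sum(),'sticker',np.median(w[g],0) if g.any() else None)
    o=arm.get_obs();print(o['clock'],o['eef_pos'],o['ft_force'])
E
python3 -c "
from h import *
green('top');green('scene','s3.png')"
```

```text
((562.1406860351562, -78.92375946044922), (199.268798828125, 242.2690887451172), 2.36199951171875) 1228 sticker [ 0.53531371 -0.02018132  0.04530608]
5.9167 [0.53112039 0.04922974 0.01534375] [0.8474572  0.65308699 1.59498312]
((564.2692260742188, -47.50456237792969), (207.1738739013672, 305.18829345703125), 0.2987257242202759) 1509 sticker [ 0.5343982  -0.02395231  0.04671788]
5.9667 [0.53074969 0.04957383 0.01511124] [ 0.25151765  0.2514898  -0.2187685 ]
```

View pics/s3.png

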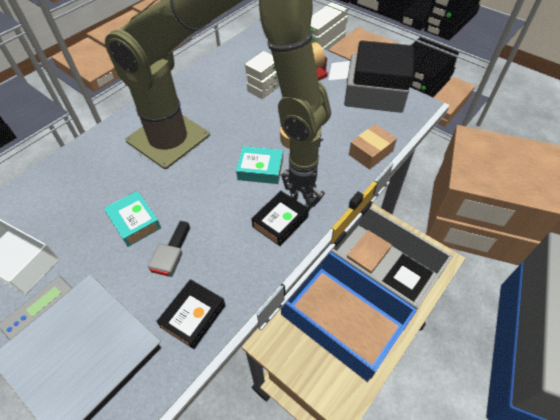

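The carton now sits square to the edge at about (280,217), with the fingers against its +y face. I'll keep pushing towards -y.

Emit:
carry_out --pt "0.5 -0.01 0 0 0 0 0" --pt "0.5 -0.02 0 0 0 0 0" --pt "0.5 -0.03 0 0 0 0 0" --pt "0.5 -0.04 0 0 0 0 0" --pt "0.5 -0.05 0 0 0 0 0" --pt "0.5 -0.057 0 0 0 0 0" --pt "0.5 -0.062 0 0 0 0 0" --pt "0.5 -0.062 0 0 0 0 0" --pt "0.5 -0.05 0 -0.01 0 0 0" --pt "0.5 -0.03 0 -0.05 0 0 0"

```text
clock: 6.8
eef_pos: [0.5286, 0.0201, 0.0596]
tcp_rot: [-3.133, 0.002, 1.567]
ft_force: [1.1, 0.5, 1.4]
gripper_width: 0.0426
finger_force: 0.0
```

Emit:
carry_out --pt "0.5 0 0 -0.04 0 0 7" --pt "0.4 -0.11 -0.09 -0.06 0 0 14" --pt "0.4 -0.11 -0.09 -0.06 0 0 21" --pt "0.4 -0.11 -0.09 -0.06 0 0 28" --pt "0.4 -0.11 -0.09 -0.06 0 0 35" --pt "0.4 -0.11 -0.09 -0.06 0 0 42" --pt "0.4 -0.11 -0.09 -0.06 0 0 49" --pt "0.4 -0.11 -0.09 -0.06 0 0 56" --pt "0.4 -0.11 -0.09 -0.06 0 0 63" --pt "0.4 -0.11 -0.09 -0.06 0 0 70"

```text
clock: 7.63
eef_pos: [0.4422, -0.0867, 0.1233]
tcp_rot: [-3.141, -0.002, 0.345]
ft_force: [-0.3, 0.2, 0.2]
gripper_width: 0.051
finger_force: 0.0
```

Emit:
carry_out --pt "0.4 0 0 0 0 0 7" --pt "0.4 0 0 0 0 0 14" --pt "0.4 0 0 0 0 0 20" --pt "0.4 0 0 0 0 0 20"

```text
clock: 7.97
eef_pos: [0.4422, -0.0867, 0.1231]
tcp_rot: [-3.141, -0.001, -0.001]
ft_force: [-0.6, -0.5, -0.2]
gripper_width: 0.0513
finger_force: 0.0
```

```bash
python3 - <<'E'
from h import *
p,d,i=grab('wrist','w4.png');w=world(d,i)
m=(w[...,2]>.038)&(w[...,2]<.05)&(w[...,0]>.44)&(w[...,0]<.62)&(w[...,1]>-.2)&(w[...,1]<.04)&(d>0)
print(cv2.minAreaRect((w[m][:,:2]*1000).astype(np.float32)),m.sum()); o=arm.get_obs();print(o['eef_pos'],o['tcp_rot'],o['joint_pos'])
E
```

```text
((514.9483642578125, -88.4436264038086), (130.5097198486328, 105.33606719970703), 89.75836944580078) 30418
[ 0.44216239 -0.08689408  0.12306838] [-3.14100214e+00 -8.66893203e-04  3.67068382e-03] [-0.08689491  0.69911776  0.29061466  2.19272803 -0.61488042  0.32664612
 -0.8395988 ]
```

View pics/w4.png

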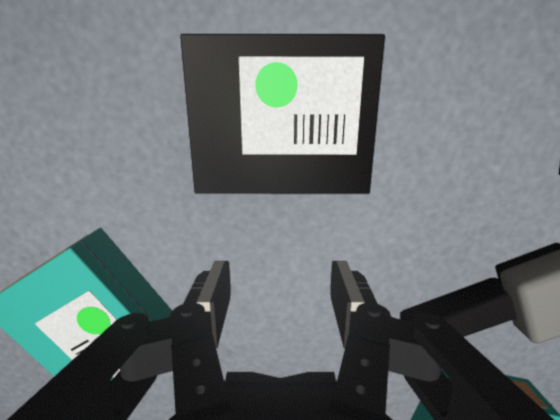

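The carton lies square at (0.515, -0.088), centred on the blue opening. In the wrist view its rear edge is at row 192 and the fingers are behind it. Next I descend and push in +x.

Emit:
carry_out --pt "0.4 -0.008 0 0.04 0 0 0" --pt "0.4 -0.008 0 0.08 0 0 0" --pt "0.4 -0.008 0 0.109 0 0 0" --pt "0.4 -0.008 0 0.109 0 0 0" --pt "0.4 0.004 0 0.109 0 0 0" --pt "0.4 0.016 0 0.109 0 0 0" --pt "0.4 0.03 0 0.109 0 0 0" --pt "0.4 0.045 0 0.109 0 0 0" --pt "0.4 0.06 0 0.109 0 0 0" --pt "0.4 0.075 0 0.109 0 0 0"

```text
clock: 8.85
eef_pos: [0.5168, -0.087, 0.0144]
tcp_rot: [-3.14, 0.001, -0.001]
ft_force: [-1.4, 0.1, -1.8]
gripper_width: 0.0511
finger_force: 0.9
```

```bash
python3 - <<'E'
from h import *
p,d,i=grab('top','t5.png');w=world(d,i); o=arm.get_obs();print(o['clock'],o['eef_pos'],o['tcp_rot'],o['ft_force'])
m=(w[...,2]>.038)&(w[...,2]<.05)&(w[...,0]>.58)&(w[...,0]<.65)&(w[...,1]>-.2)&(w[...,1]<.015)&(d>0)
print('front part',w[m].min(0),w[m].max(0))
E
```

```text
8.9 [ 0.52147899 -0.0866585   0.01445598] [-3.14153350e+00 -5.19964618e-03  1.47735730e-03] [ 4.0841695  -0.13951145 -0.52470033]
front part [ 0.62026745 -0.11774233  0.03883788] [ 0.63014975 -0.06943474  0.04803366]
```

Emit:
carry_out --pt "0.4 0.012 0 0 0 0 0" --pt "0.4 0.027 0 0 0 0 0" --pt "0.4 0.042 0 0 0 0 0" --pt "0.4 0.057 0 0 0 0 0" --pt "0.4 0.075 0 0 0 0 0" --pt "0.4 0.097 0 0 0 0 0" --pt "0.4 0.12 0 0 0 0 0" --pt "0.4 0.145 0 0 0 0 0" --pt "0.4 0.165 0 0 0 0 0" --pt "0.4 0.165 0 0 0 0 0"

```text
clock: 9.73
eef_pos: [0.6869, -0.0865, 0.0147]
tcp_rot: [-3.141, -0.007, 0.002]
ft_force: [0.7, 0.2, -0.4]
gripper_width: 0.0513
finger_force: 0.0
```

Emit:
carry_out --pt "0.4 0 0 -0.04 0 0 0" --pt "0.4 0 0 -0.08 0 0 0" --pt "0.4 -0.04 0 -0.12 0 0 0" --pt "0.4 -0.08 0 -0.15 0 0 0" --pt "0.4 -0.12 0 -0.15 0 0 0" --pt "0.4 -0.16 0 -0.15 0 0 0" --pt "0.4 -0.16 0 -0.15 0 0 0"

```text
clock: 10.32
eef_pos: [0.5147, -0.0876, 0.165]
tcp_rot: [-3.139, 0.004, -0.004]
ft_force: [-0.2, 0.4, -0.1]
gripper_width: 0.0512
finger_force: 0.0
```

```bash
python3 -c "
from h import *
p,d,i=grab('scene','s6.png');w=world(d,i);p=p.astype(int)
h=(p[...,0]-p[...,2]>80)&(w[...,2]>.045)&(w[...,2]<.062)&(abs(w[...,0]-.662)<.015)&(d>0)
print('gate y',np.percentile(w[h][:,1],[1,99]))
m=(w[...,2]<-.06)&(w[...,0]>.66)&(w[...,0]<.96)&(w[...,1]>-.18)&(w[...,1]<.005)&(d>0)&(p.max(-1)<70)
print(np.median(w[m],0),w[m].min(0),w[m].max(0))"
```

```text
gate y [0.01675895 0.22272376]
[ 0.82373984 -0.0938055  -0.12385649] [ 0.77082496 -0.15353935 -0.14188612] [ 0.87362401 -0.02600569 -0.11717516]
```

View pics/s6.png

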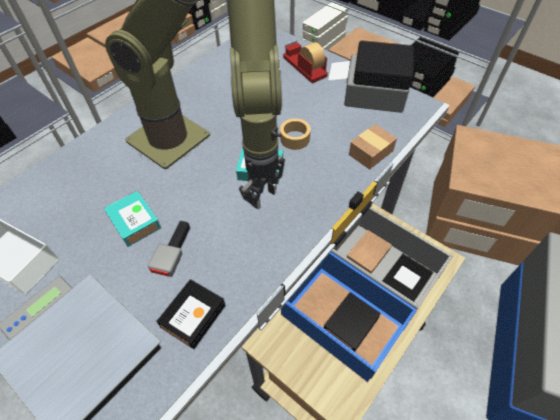

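The carton lies flat in the blue tote at (352,320). The gate is still at its stop, the bystanders haven't moved, and the arm is clear.

```bash
python3 -c "
from plant import arm
print(arm.sign_off())"
```

```text
the job is handed in; nothing more can be done
None
```

The job is handed in: the yellow gate is at its +y stop over the grey tote, the green-sticker carton is in the blue tote (upside down, lying flat), and nothing else on the bench looks moved; it took about 10.4 s of the 58 s allowed.

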